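# Clamp the tube block in the bench holder

## Robot

A 7-joint arm with a two-finger parallel gripper is mounted at the origin on a cart in front of the work surface, level with it; the furniture and walls round the work are solid. World frame = base frame: x ahead of the robot, y to its left, z up, the work surface at z = 0. Lengths are in m, angles in rad, forces in N, time in s.
With the tool pointing down it reaches from about 0.4 to 0.9 m from the base axis. Payload 5.5 kg.
Tool frame: the origin (TCP) lies midway between the tips of the shut fingers; the grasp point (between the pads) lies 19 mm behind it; z points along the fingers, y is the line along which they close (so a half turn about z gives the same grasp; the last joint's range is limited). The gripper opens to 85 mm and grips with 20 to 120 N. Pads are 22 mm wide; open, the fingers measure 114 mm over their backs; the gripper's body (76 mm by 85 mm) begins 54 mm behind the grasp point. The pads swing forward as they close: fully open they stand 13 mm farther back than shut.
Start: joints at [1.585, 0.501, -0.427, 1.55, 0.221, 1.138, -0.21], TCP at [0.16, -0.63, 0.231] pointing down, gripper open.
Joint ranges: [-2.88, 2.88], [-0.31, 2.03], [-1.54, 1.56], [0.2, 2.42], [-1.41, 4.55], [0.19, 2.02], [-2.57, 2.57]. Speed limits (rad/s): [2.57, 2.57, 3.14, 3.14, 3.14, 3.14, 3.14].

## Interface

Orientations are given as a rotation vector (axis times angle).
In Python, from bench import observe, get_image, camera_info, finish_job, regions_of, tip_of gives the robot as it stands.
- The arm moves only by the tool jog_arm, never from a script. Its arguments are lists of equal length, an entry for each row: "offset": the shift along the world's x, y, z normalised to -1 to 1, where 1 is 25 mm, a list of three; "turn": the turn about the world's z normalised to -1 to 1, where 1 is 8 degrees; "gripper": the closure, from -1 (fully open) to 1 (shut). In form: {"offset": [[dx, dy, dz], ...], "turn": [turn, ...], "gripper": [gripper, ...]}. A call has 1 to 12 rows; each row shifts and turns the commanded pose from where the row before left it; what a row does not reach is not made up. A row lasts 1/10 s, in which the tool goes at most 50 mm and 8.59 degrees, less where a joint would pass 70% of its speed; a pose out of reach is approached as far as the arm can. A call with a number of a shift or a turn outside -1 to 1 is refused whole. A call with a gripper value outside its range is refused whole. The fingers move at their own pace and stop on an object; "grip_force" is the grip in N (left out, the last holds). Time passes only in rows, so rows that do not move let the fingers close. It gives the time, the measured TCP pose, the force, the opening and the grip force at its end, in the units of the state.
- observe(): the state, without advancing time (a new reading comes with each control period).
- get_image(name): name is "side" or "top" or "wrist"; returns the picture (400x640x3 uint8, blue, green, red); there is no depth.
- camera_info(name): a dict with "fov_y" (degrees; the focal length in pixels is half the picture's height over the tangent of half this angle, whatever the lens; pixels are square), "cx", "cy" (the principal point, pixels), "extrinsics" (4x4, takes a point from world to camera coordinates); the wrist camera has in their place "tool_from_camera" (4x4, takes a point from camera to tool coordinates, whose origin is the TCP and whose axes are the flange's). Camera axes: x right, y up, looking along -z (the intrinsics and any distortion apply to the point x, -y, -z); pixel columns grow to the right and rows downward; lengths in m; the calibration is good to about 2 mm. A picture is of the moment at which its call begins: read the wrist's pose just before it. camera_info takes no time and is no camera call.
- finish_job(): hands the job in; it is judged then, once.
Trained networks look in the newest picture that a camera, given by its name, has taken for a name from the list of things; names that differ only in an ending like _2 or _b are one class to them, and where a whole thing is asked for, a point or a joint stands for the part that bears it (a point fixed in the world has none). Each returns a list of dicts, best first, with "p" (0 to 1); they miss things now and then, are a little off and sometimes report something else, mostly with a low value. They report only what shows in the picture. A call takes as long as a camera call. They do not tell look-alikes from the thing itself.
- regions_of(camera, name): "pixels" (400x640 bool, what is visible of it) and "box" ([left, top, right, bottom] in pixels, round what is visible of it).
- tip_of(camera, name): "centre" ([row, column] in pixels: a listed point, or the origin of a listed thing).
The state is a dict: "clock": time; "joint_pos": joint angles; "qd": joint speeds; "effort": joint torques, N m; "tcp_pos": TCP position; "tool_rot": TCP orientation; "wrist_force": force on the tool from outside, world axes, zero at the start; "wrist_torque": the same for the moment, N m; "opening": finger opening in m; "grip_force": force on a finger pad.
Only numpy, scipy, OpenCV 4.12 (cv2) and the standard library are available. Lean on these libraries where they do the work, as an engineer would, in place of code of your own. Each camera call takes 0.05 s, during which the arm holds its last target. There are 200 camera calls.

## Task

Clamp the tube block in the bench holder: push the sliding tube in by its knob until its foot has pushed the block square and snug against the fence, pressing just firmly enough that it stays snug and not so hard that the soft block is crushed. Only then flip the cam lever over centre, all the way to its closed stop, so that the tube is locked and the block stays held. Leave the small cryo tube and the pen where they are.

Things in the scene. Friction and masses are not known exactly. Their poses are not given: they have to be found in the camera images.
- holder: bench holder, fixed to the desk: aluminium base 300 x 136 x 8 mm (x -140 to 160 mm) with a grey clamp housing and a fence. Origin on the desk under the base; x points along the sliding tube towards the fence, z up. Housing x -120 to -60, y -28 to 28 mm, top 56 mm above the desk; its square bore runs along x, 30 mm above the desk
- fence: upright aluminium plate on the base, 12 x 124 x 40 mm, at the end of the holder's x axis. Origin at the foot of the face that looks at the block; same axes as the holder. The block's face must lie flat on this face
- tube_block: white tube block 94 x 114 x 44 mm with holes and four fixed sample tubes standing 58 mm above it, 0.12 to 0.21 kg; it stands loose on the base, a little askew, 5 to 20 mm short of the fence. Origin at the centre of its underside; x (94 mm) points at the fence. It is snug when squeezed with about 4 to 15 N, and crushed above 25 N
- ram: the sliding tube: loose square steel tube 14 x 14 x 165 mm in the housing's bore, origin at its middle, x towards the fence. With the lever open it slides against a drag (about 5 to 12 N, differs from start to start) and stays where it is left. At the start the foot's pad is 5 mm or more short of the block
- nose (a point): centre of the sliding tube's front end (82.5 mm ahead of its middle). A threaded foot with a domed rubber pad (28 mm diameter, 9 mm thick, yields about 1 mm for 4 N) sticks out of it. The foot is screwed out differently each time: the pad's tip stands 13 to 27 mm ahead of this point, and that is not measured
- knob_end (a point): centre of the flat rear face of the black push knob (30 mm in diameter, 22 mm long) on the sliding tube's tail, 112.5 mm behind the tube's middle, 30 mm above the desk; easy to push from behind or to grasp from above
- pin (a point): on the vertical axis of the lever's pin, on top of the housing, at the height of the middle of the handle (68 mm above the desk)
- cam (a joint): angle of the cam lever about its vertical pin, counter-clockwise seen from above, rad. 0 = fully open: the handle points 0.70 rad counter-clockwise from the holder's x axis; 1.92 = the closed stop: it points 2.62 rad from that axis. It gets stiffer up to about 1.65 rad (0.6 N m at most, about 9 N at the grip), then goes over centre and pulls itself to the stop and stays there
- handle_push (a point): point in the black grip at the end of the lever's handle, 70 mm from the pin, 68 mm above the desk. The grip is 32 mm long, 14 mm thick and 18 mm tall (59 to 77 mm above the desk) and lies 58 to 90 mm from the pin; between pin and grip the handle is a steel bar 12 mm thick
- cryo_tube: bystander: small clear screw-cap tube 13 x 13 x 47 mm standing on the desk near the front; origin under it
- pen: bystander: magenta pen 140 mm long, 9 mm thick, lying near the front edge; origin under its middle
Mind the look-alikes: they are no part of the job. Several things have the shape of the ram; the one meant has the colours described above.

How it is judged:
By the outcome, as a careful person would: the job done as asked, in the order asked, and still so for the second after the job is handed in, with the robot touching nothing.
It also fails if it takes over 70 s, if anything falls off the work surface, if the arm or the gripper's body presses on something with over 40 N, if the wrist force passes 120 N, or if a joint passes its speed limit or range.

## Working session

There is one attempt and no reset: what is moved stays moved. The work goes in short steps, Python scripts to look and compute and a tool call to move; the robot and the scene stay as the last step left them, time stands still between calls to the robot, and variables do not carry over. Pictures are saved under pics/ and viewed, at most 10 in all, crops included, and the job is handed in when it is done.

Besides the shell and the picture viewer there is one more tool, called after "Call:" in YAML: its name, and indented under it one key for each argument. jog_arm: Moves the arm, as the interface text tells. Scaled input: -1 to 1 covers 25 mm each way for a shift and 8 degrees each way for a turn. Its arguments: {"type":"object","properties":{"offset":{"type":"array","items":{"type":"array","items":{"type":"number","minimum":-1,"maximum":1}}},"turn":{"type":"array","items":{"type":"number","minimum":-1,"maximum":1}},"gripper":{"type":"array","items":{"type":"number"}},"grip_force":{"type":"number"}},"required":["offset","turn","gripper"]}

```bash
mkdir -p pics; ls; python3 - <<'E'
from bench import *
import cv2
s=observe(); print({k:(v if not hasattr(v,'round') else v) for k,v in s.items()})
for c in ("side","top"):
    im=get_image(c); cv2.imwrite(f"pics/{c}0.png",im); i=camera_info(c); print(c,i)
    for n in ("nose","knob_end","pin","handle_push","fence","tube_block","holder","ram"):
        print(n,[(round(d['p'],2),[round(float(x)) for x in d['centre']]) for d in tip_of(c,n)[:4]])
E
```

```text
pics
{'clock': 0.0, 'joint_pos': array([ 1.58520454,  0.50185715, -0.42675312,  1.55145946,  0.22079936,
        1.13828944, -0.21032834]), 'qd': array([ 0.00048202, -0.00098445,  0.00120148, -0.00133347, -0.00112871,
       -0.00074735,  0.00150808]), 'effort': array([ 7.71177984e-04, -5.69527030e+01, -5.81629470e+00, -2.80943656e+01,
        1.05832380e-02,  1.19284829e-02, -2.34365034e-07]), 'tcp_pos': array([ 0.1598153 , -0.62932798,  0.23024621]), 'tool_rot': array([-3.11538176e+00, -3.89543788e-01,  2.99956481e-04]), 'wrist_force': array([-0.12434571,  0.00776692, -0.58243372]), 'wrist_torque': array([ 0.04074341, -0.08933136, -0.01549045]), 'grip_force': 0.0, 'opening': 0.08495624895151993}
side {'fov_y': 43.57053152844959, 'cx': 316.1463280813959, 'cy': 206.53150556142418, 'extrinsics': array([[-0.86196169, -0.50692769,  0.00680878,  0.48307917],
       [ 0.21212651, -0.34842918,  0.91301667, -0.15236158],
       [-0.46046106,  0.78842972,  0.40786541, -0.99519886],
       [ 0.        ,  0.        ,  0.        ,  1.        ]])}
nose [(0.8, [193, 275]), (0.72, [230, 294])]
kno
[... 285 characters left out ...]
v_y': 51.631447620717765, 'cx': 318.5322825444972, 'cy': 204.3007389885824, 'extrinsics': array([[-0.01167495, -0.99965019, -0.02373182,  0.0835    ],
       [ 0.98557005, -0.01551204,  0.16855577, -0.52604735],
       [-0.16886494, -0.02142149,  0.98540639, -1.03323753],
       [ 0.        ,  0.        ,  0.        ,  1.        ]])}
nose [(0.64, [202, 293]), (0.59, [123, 374])]
knob_end [(0.96, [183, 405]), (0.69, [200, 366]), (0.59, [198, 235]), (0.58, [199, 254])]
pin [(0.68, [201, 256]), (0.59, [198, 313])]
handle_push [(0.75, [216, 293])]
fence [(0.94, [201, 234]), (0.34, [216, 291])]
tube_block [(0.58, [200, 254])]
holder [(0.6, [277, 418])]
ram [(0.59, [149, 388]), (0.55, [198, 327])]
```

View pics/side0.png

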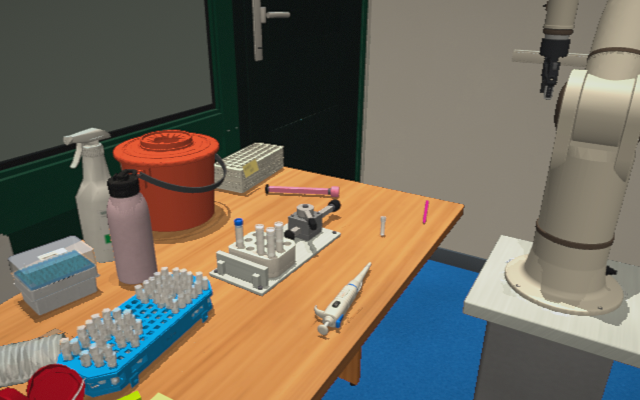

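View pics/top0.png

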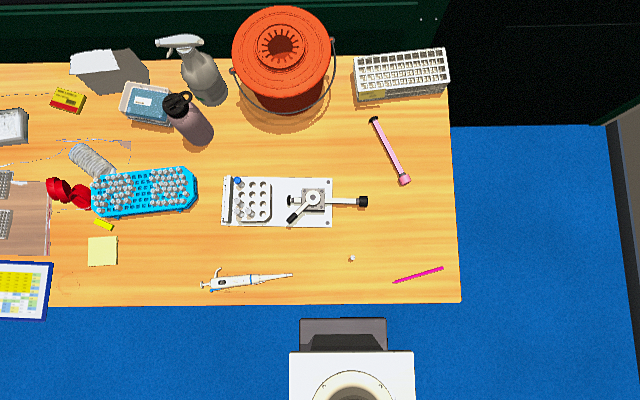

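Top picture: the holder is at about cols 222–332, rows 178–227, with the fence at the left end, the housing at (201,312) and the black knob at (201,365). The handle grip is at (216,291). Ram candidates are the steel tube with black knob in the housing (201,340) and the pink tube at (150,388). The steel one in the bore fits the description. I'll confirm with a crop and measure.

```bash
cat > h.py <<'E'
import numpy as np, cv2
from bench import *
def cam(c,T=None):
    i=camera_info(c); f=200/np.tan(np.radians(i['fov_y']/2))
    if c=='wrist':
        s=observe(); W=np.eye(4); W[:3,:3]=cv2.Rodrigues(np.array(s['tool_rot']))[0]; W[:3,3]=s['tcp_pos']
        E=np.linalg.inv(W@np.array(i['tool_from_camera']))
    else: E=np.array(i['extrinsics'])
    return f,i['cx'],i['cy'],E
def ray(C,row,col,z):
    f,cx,cy,E=C; R=E[:3,:3]; o=-R.T@E[:3,3]; d=R.T@np.array([(col-cx)/f,-(row-cy)/f,-1])
    return o+d*(z-o[2])/d[2]
def proj(C,p):
    f,cx,cy,E=C; q=E[:3,:3]@np.asarray(p)+E[:3,3]; return np.array([cy-f*q[1]/-q[2],cx+f*q[0]/-q[2]])
E
python3 - <<'E'
from h import *
im=cv2.imread('pics/top0.png'); c=im[165:240,210:385]; cv2.imwrite('pics/crop.png',cv2.resize(c,None,fx=4.5,fy=4.5,interpolation=cv2.INTER_CUBIC))
C=cam('top'); print(camera_info('top').keys(),{k:v for k,v in camera_info('wrist').items()})
for n,r,cc,z in [('knob_end',201.5,368,.03),('knobnet',200,366,.03),('pin',198,313,.068),('hand',216,293,.068),('baseFL',178,222,.008),('baseNL',226,222,.008),('baseFR',178,332,.008),('baseNR',227,332,.008)]:
    print(n,ray(C,r,cc,z).round(4))
C=cam('side')
for n,r,cc,z in [('knob',207,336,.03),('pin',211,302,.068),('hand',223,314,.068)]: print(n,ray(C,r,cc,z).round(4))
E
```

```text
dict_keys(['fov_y', 'cx', 'cy', 'extrinsics']) {'fov_y': 69.84995605950006, 'cx': 316.60340555034617, 'cy': 199.152948230269, 'tool_from_camera': array([[ 3.70158106e-04,  9.48241839e-01,  3.17548860e-01,
         8.15498975e-02],
       [ 9.99999888e-01, -4.45081624e-04,  1.63398330e-04,
         1.96615058e-04],
       [ 2.96276295e-04,  3.17548764e-01, -9.48241897e-01,
        -1.42425251e-01],
       [ 0.00000000e+00,  0.00000000e+00,  0.00000000e+00,
         1.00000000e+00]])}
knob_end [ 0.5353 -0.0542  0.03  ]
knobnet [ 0.5394 -0.0491  0.03  ]
pin [0.5399 0.0898 0.068 ]
hand [0.4941 0.1412 0.068 ]
baseFL [0.6111 0.3415 0.008 ]
baseNL [0.4784 0.3378 0.008 ]
baseFR [0.6058 0.0395 0.008 ]
baseNR [0.4714 0.0418 0.008 ]
knob [ 0.5243 -0.0361  0.03  ]
pin [0.5401 0.0989 0.068 ]
hand [0.485  0.1383 0.068 ]
```

View pics/crop.png

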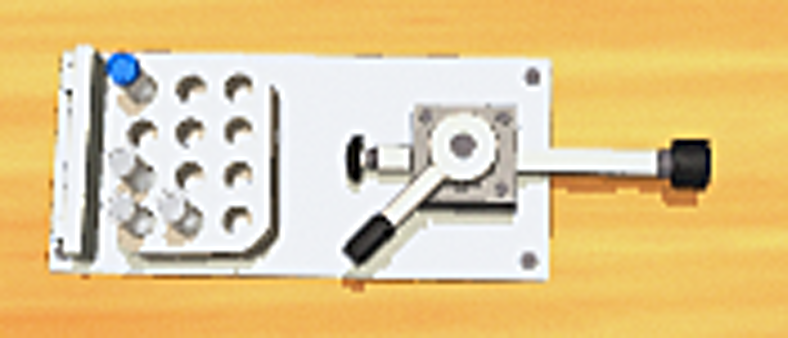

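The crop confirms it: the steel tube has its black knob at the right (crop 690,163) and its pad at (355,160). The lever grip is at (370,240), and the block stands short of the fence. The holder's x axis is close to world +y (tilted about 0.02 rad), and knob_end is at about (0.537, -0.054). I'll move behind and above the knob with the fingers shut.

Call:
jog_arm:
  offset:
    - [0.625,0.867,-0.05]
    - [0.625,0.867,-0.05]
    - [0.625,0.867,-0.05]
    - [0.625,0.867,-0.05]
    - [0.625,0.867,-0.05]
    - [0.625,0.867,-0.05]
    - [0.625,0.867,-0.05]
    - [0.625,0.867,-0.05]
    - [0.625,0.867,-0.05]
    - [0.625,0.867,-0.05]
    - [0.625,0.867,-0.05]
    - [0.625,0.867,-0.05]
  turn: [0.39,0.39,0.39,0.39,0.39,0.39,0.39,0.39,0.39,0.39,0.39,0.39]
  gripper: [1,1,1,1,1,1,1,1,1,1,1,1]

```text
clock: 2.1
tcp_pos: [0.3488, -0.3681, 0.2163]
tool_rot: [2.824, 1.376, 0.0]
wrist_force: [-0.1, -0.2, -0.5]
opening: 0.0001
grip_force: 0.0
```

Call:
jog_arm:
  offset:
    - [0.625,0.867,-0.05]
    - [0.625,0.867,-0.05]
    - [0.625,0.867,-0.05]
    - [0.625,0.867,-0.05]
    - [0.625,0.867,-0.05]
    - [0.625,0.867,-0.05]
    - [0.625,0.867,-0.05]
    - [0.625,0.867,-0.05]
    - [0.625,0.867,-0.05]
    - [0.625,0.867,-0.05]
    - [0.625,0.867,-0.05]
    - [0.625,0.867,-0.05]
  turn: [0.39,0.39,0.39,0.39,0.39,0.39,0.39,0.39,0.39,0.39,0.39,0.39]
  gripper: [1,1,1,1,1,1,1,1,1,1,1,1]

```text
clock: 3.3
tcp_pos: [0.5358, -0.1077, 0.2012]
tool_rot: [2.233, 2.21, 0.0]
wrist_force: [0.3, -0.7, 0.7]
opening: 0.0001
grip_force: 0.0
```

```bash
python3 - <<'E'
from h import *
s=observe(); print(s['clock'],s['tcp_pos'],s['tool_rot'],s['joint_pos'].round(2),s['wrist_force'].round(2),s['opening'])
C=cam('wrist'); im=get_image('wrist'); cv2.imwrite('pics/w1.png',im)
for n,z in (('knob_end',.03),('pin',.068),('handle_push',.068),('nose',.03)):
    for d in tip_of('wrist',n)[:3]: print(n,round(d['p'],2),np.round(d['centre']),ray(C,*d['centre'],z).round(4))
for d in regions_of('wrist','knob_end')[:3]: print(d['p'],d['box'])
E
```

```text
3.3 [ 0.53584545 -0.10766749  0.20123891] [2.23325203e+00 2.20951623e+00 4.40933030e-04] [ 0.85  0.46 -0.89  1.83  0.41  1.05 -0.21] [ 0.27 -0.7   0.67] 9.607210921321194e-05
knob_end 0.95 [130. 313.] [ 0.5322 -0.0527  0.03  ]
knob_end 0.63 [217. 356.] [ 0.5824 -0.1542  0.03  ]
handle_push 0.2 [ 86. 187.] [ 0.4207 -0.0107  0.068 ]
nose 0.89 [149. 513.] [ 0.7504 -0.0753  0.03  ]
0.79 [351.8, 136.4, 530.7, 228.8]
0.76 [301.1, 2.0, 331.2, 131.6]
```

View pics/w1.png

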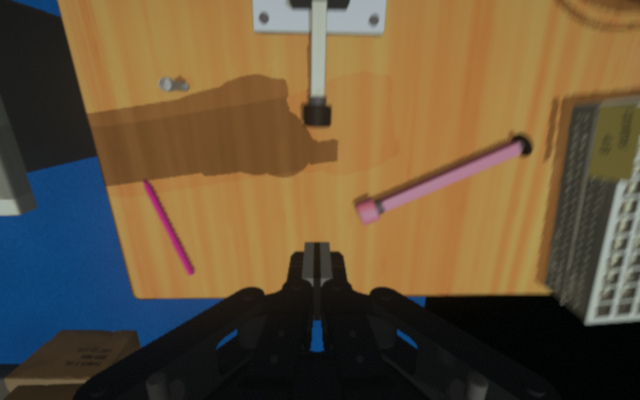

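Wrist view: the black knob's rear face is at about (row 124, col 317), giving (0.537, -0.053). The pink look-alike is at right, (370–525, 145–210), and clear. I'll descend behind the knob.

Call:
jog_arm:
  offset:
    - [0,0,-0.9]
    - [0,0,-0.9]
    - [0,0,-0.9]
    - [0,0,-0.9]
    - [0,0,-0.9]
    - [0,0,-0.9]
    - [0,0,-0.9]
    - [0,0,-0.9]
    - [0.04,0.6,0]
    - [0,0.5,0]
    - [0,0,0]
  turn: [0,0,0,0,0,0,0,0,0,0,0]
  gripper: [1,1,1,1,1,1,1,1,1,1,1]

```text
clock: 4.7
tcp_pos: [0.5371, -0.0788, 0.0228]
tool_rot: [2.233, 2.209, 0.004]
wrist_force: [0.3, 0.5, 1.5]
opening: 0.0
grip_force: 0.0
```

Call:
jog_arm:
  offset:
    - [0,0.2,0]
    - [0,0.2,0]
    - [0,0.2,0]
    - [0,0.2,0]
    - [0,0,0]
  turn: [0,0,0,0,0]
  gripper: [1,1,1,1,1]

```text
clock: 5.2
tcp_pos: [0.5361, -0.062, 0.0215]
tool_rot: [2.237, 2.205, -0.0]
wrist_force: [-0.0, 0.0, 0.6]
opening: -0.0003
grip_force: 0.0
```

Call:
jog_arm:
  offset:
    - [0,0.15,0]
    - [0,0.15,0]
    - [0,0.15,0]
    - [0,0,0]
  turn: [0,0,0,0]
  gripper: [1,1,1,1]

```text
clock: 5.6
tcp_pos: [0.536, -0.0583, 0.0213]
tool_rot: [2.24, 2.195, -0.011]
wrist_force: [-0.7, -14.5, 2.6]
opening: -0.0001
grip_force: 7.1
```

Call:
jog_arm:
  offset:
    - [0,0.15,0]
    - [0,0.15,0]
    - [0,0.15,0]
    - [0,0,0]
  turn: [0,0,0,0]
  gripper: [1,1,1,1]

```text
clock: 6.0
tcp_pos: [0.5361, -0.0474, 0.0214]
tool_rot: [2.24, 2.194, -0.011]
wrist_force: [-0.2, -15.5, 3.6]
opening: -0.0001
grip_force: 7.4
```

```bash
python3 - <<'E'
from h import *
for _ in range(3):
    im=get_image('top'); s=observe(); print(s['clock'],s['tcp_pos'].round(4),s['wrist_force'].round(2))
cv2.imwrite('pics/t2.png',cv2.resize(im[165:240,210:385],None,fx=4.5,fy=4.5,interpolation=cv2.INTER_CUBIC))
E
```

```text
6.05 [ 0.5361 -0.0474  0.0214] [ -1.11 -14.84   3.24]
6.1 [ 0.5361 -0.0475  0.0213] [ -0.63 -14.54   3.82]
6.15 [ 0.5361 -0.0474  0.0214] [ -0.68 -14.6    2.96]
```

View pics/t2.png

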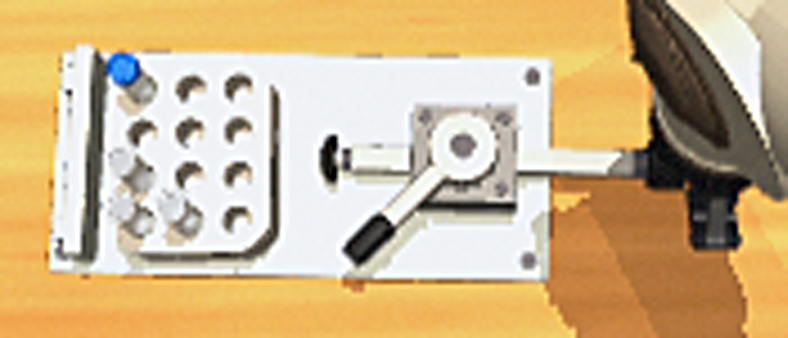

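The pad tip is now at crop (320,160) and the block's rear face at about 275, so roughly 25 mm is left. The sliding force is steady at about 15 N. I'll continue.

Call:
jog_arm:
  offset:
    - [0,0.16,0]
    - [0,0.16,0]
    - [0,0.16,0]
    - [0,0.16,0]
    - [0,0.16,0]
  turn: [0,0,0,0,0]
  gripper: [1,1,1,1,1]

```text
clock: 6.65
tcp_pos: [0.5363, -0.0289, 0.0214]
tool_rot: [2.241, 2.192, -0.013]
wrist_force: [-0.7, -17.8, 4.7]
opening: -0.0001
grip_force: 9.0
```

Call:
jog_arm:
  offset:
    - [0,0.1,0]
    - [0,0.1,0]
  turn: [0,0]
  gripper: [1,1]

```text
clock: 6.85
tcp_pos: [0.5363, -0.0239, 0.0214]
tool_rot: [2.241, 2.192, -0.014]
wrist_force: [-1.1, -17.4, 5.6]
opening: 0.0001
grip_force: 9.1
```

```bash
python3 - <<'E'
from h import *
for _ in range(2):
    im=get_image('top'); s=observe(); print(s['clock'],s['tcp_pos'].round(4),s['wrist_force'].round(2))
cv2.imwrite('pics/t3.png',cv2.resize(im[165:240,210:385],None,fx=4.5,fy=4.5,interpolation=cv2.INTER_CUBIC))
E
```

```text
6.9 [ 0.5363 -0.0233  0.0215] [  0.05 -17.03   4.37]
6.95 [ 0.5363 -0.0233  0.0214] [ -0.26 -16.52   4.75]
```

View pics/t3.png

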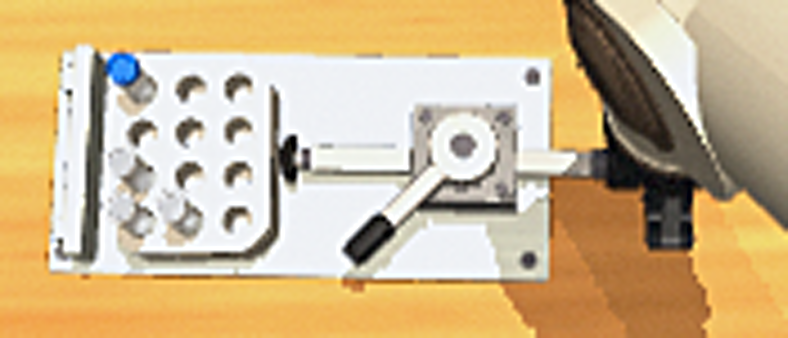

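The pad at crop (283,158) is just short of the block. From here I'll take small steps, watching the force.

Call:
jog_arm:
  offset:
    - [0,0.06,0]
    - [0,0.06,0]
  turn: [0,0]
  gripper: [1,1]

```text
clock: 7.15
tcp_pos: [0.5364, -0.0212, 0.0215]
tool_rot: [2.241, 2.192, -0.014]
wrist_force: [-0.6, -18.6, 4.7]
opening: -0.0001
grip_force: 9.2
```

Call:
jog_arm:
  offset:
    - [0,0.06,0]
    - [0,0.06,0]
  turn: [0,0]
  gripper: [1,1]

```text
clock: 7.35
tcp_pos: [0.5364, -0.0189, 0.0215]
tool_rot: [2.241, 2.191, -0.015]
wrist_force: [0.5, -19.3, 5.5]
opening: 0.0001
grip_force: 9.8
```

Call:
jog_arm:
  offset:
    - [0,0.06,0]
    - [0,0.06,0]
  turn: [0,0]
  gripper: [1,1]

```text
clock: 7.55
tcp_pos: [0.5365, -0.016, 0.0215]
tool_rot: [2.241, 2.191, -0.015]
wrist_force: [0.4, -18.9, 5.9]
opening: 0.0004
grip_force: 9.9
```

```bash
python3 - <<'E'
from h import *
im=get_image('top'); s=observe(); print(s['clock'],s['tcp_pos'].round(4),s['wrist_force'].round(2))
cv2.imwrite('pics/t4.png',cv2.resize(im[165:240,210:385],None,fx=4.5,fy=4.5,interpolation=cv2.INTER_CUBIC))
E
```

```text
7.6 [ 0.5365 -0.0155  0.0215] [ -0.31 -18.47   5.81]
```

View pics/t4.png

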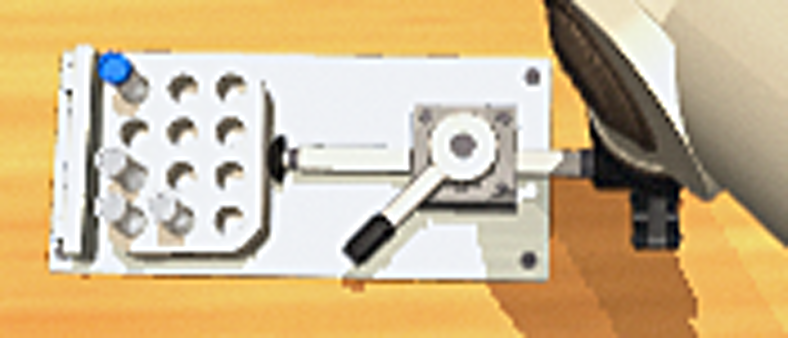

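The block now moves (blue cap went from col 124 to 115 in the crop). A few mm remain, and the moving baseline is about 19 N. I'll use finer steps until the force climbs.

Call:
jog_arm:
  offset:
    - [0,0.04,0]
    - [0,0.04,0]
  turn: [0,0]
  gripper: [1,1]

```text
clock: 7.8
tcp_pos: [0.5366, -0.0141, 0.0215]
tool_rot: [2.241, 2.19, -0.015]
wrist_force: [-0.5, -19.6, 6.4]
opening: -0.0001
grip_force: 10.0
```

Call:
jog_arm:
  offset:
    - [0,0.04,0]
    - [0,0.0,0]
  turn: [0,0]
  gripper: [1,1]

```text
clock: 8.0
tcp_pos: [0.5366, -0.0128, 0.0215]
tool_rot: [2.241, 2.191, -0.014]
wrist_force: [-0.5, -18.9, 6.2]
opening: 0.0001
grip_force: 9.7
```

Call:
jog_arm:
  offset:
    - [0,0.04,0]
    - [0,0.0,0]
  turn: [0,0]
  gripper: [1,1]

```text
clock: 8.2
tcp_pos: [0.5366, -0.012, 0.0215]
tool_rot: [2.241, 2.191, -0.015]
wrist_force: [1.3, -20.1, 6.5]
opening: -0.0005
grip_force: 9.8
```

Call:
jog_arm:
  offset:
    - [0,0.04,0]
    - [0,0.04,0]
    - [0,0.0,0]
  turn: [0,0,0]
  gripper: [1,1,1]

```text
clock: 8.5
tcp_pos: [0.5367, -0.0099, 0.0215]
tool_rot: [2.241, 2.191, -0.014]
wrist_force: [0.6, -19.2, 5.3]
opening: 0.0001
grip_force: 9.7
```

Call:
jog_arm:
  offset:
    - [0,0.04,0]
    - [0,0.0,0]
  turn: [0,0]
  gripper: [1,1]

```text
clock: 8.7
tcp_pos: [0.5367, -0.009, 0.0215]
tool_rot: [2.241, 2.191, -0.015]
wrist_force: [0.9, -19.4, 6.5]
opening: 0.0
grip_force: 9.8
```

```bash
python3 - <<'E'
from h import *
im=get_image('top'); s=observe(); print(s['clock'],s['tcp_pos'].round(4),s['wrist_force'].round(2))
cv2.imwrite('pics/t5.png',cv2.resize(im[170:235,215:285],None,fx=8,fy=8,interpolation=cv2.INTER_CUBIC))
E
```

```text
8.75 [ 0.5367 -0.009   0.0215] [  0.21 -19.61   5.98]
```

View pics/t5.png

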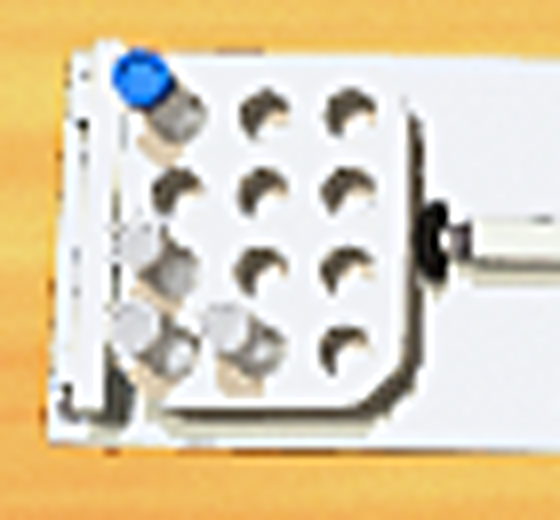

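The block is now almost on the fence, with a thin dark gap at crop col ~115. I'll keep stepping 1 mm at a time.

Call:
jog_arm:
  offset:
    - [0,0.04,0]
    - [0,0.0,0]
  turn: [0,0]
  gripper: [1,1]

```text
clock: 8.95
tcp_pos: [0.5367, -0.0082, 0.0215]
tool_rot: [2.241, 2.19, -0.015]
wrist_force: [0.5, -20.1, 6.5]
opening: -0.0002
grip_force: 10.0
```

Call:
jog_arm:
  offset:
    - [0,0.04,0]
    - [0,0.0,0]
  turn: [0,0]
  gripper: [1,1]

```text
clock: 9.15
tcp_pos: [0.5369, -0.0073, 0.0216]
tool_rot: [2.241, 2.19, -0.015]
wrist_force: [0.4, -19.5, 6.2]
opening: 0.0002
grip_force: 10.1
```

Call:
jog_arm:
  offset:
    - [0,0.04,0]
    - [0,0.0,0]
  turn: [0,0]
  gripper: [1,1]

```text
clock: 9.35
tcp_pos: [0.5369, -0.0066, 0.0215]
tool_rot: [2.241, 2.19, -0.015]
wrist_force: [1.0, -21.6, 6.6]
opening: 0.0002
grip_force: 10.4
```

Call:
jog_arm:
  offset:
    - [0,0.04,0]
    - [0,0.0,0]
  turn: [0,0]
  gripper: [1,1]

```text
clock: 9.55
tcp_pos: [0.5369, -0.0064, 0.0215]
tool_rot: [2.241, 2.189, -0.016]
wrist_force: [0.2, -22.6, 7.1]
opening: 0.0
grip_force: 11.2
```

Contact with the fence: the force rises and the advance nearly stops. I'll press to about 26–27 N, which is roughly 7–9 N of squeeze above the drag.

Call:
jog_arm:
  offset:
    - [0,0.04,0]
    - [0,0.0,0]
  turn: [0,0]
  gripper: [1,1]

```text
clock: 9.75
tcp_pos: [0.5369, -0.0062, 0.0215]
tool_rot: [2.241, 2.188, -0.018]
wrist_force: [0.2, -23.8, 7.2]
opening: -0.0002
grip_force: 11.9
```

Call:
jog_arm:
  offset:
    - [0,0.04,0]
    - [0,0.0,0]
  turn: [0,0]
  gripper: [1,1]

```text
clock: 9.95
tcp_pos: [0.5369, -0.0059, 0.0215]
tool_rot: [2.241, 2.187, -0.019]
wrist_force: [-0.3, -25.8, 7.9]
opening: 0.0
grip_force: 12.6
```

Call:
jog_arm:
  offset:
    - [0,0.04,0]
    - [0,0.0,0]
  turn: [0,0]
  gripper: [1,1]

```text
clock: 10.15
tcp_pos: [0.5369, -0.0056, 0.0215]
tool_rot: [2.242, 2.186, -0.02]
wrist_force: [0.0, -26.6, 8.6]
opening: -0.0003
grip_force: 13.3
```

Call:
jog_arm:
  offset:
    - [0,0.02,0]
    - [0,0.0,0]
  turn: [0,0]
  gripper: [1,1]

```text
clock: 10.35
tcp_pos: [0.5369, -0.0056, 0.0216]
tool_rot: [2.242, 2.185, -0.021]
wrist_force: [0.4, -26.8, 8.3]
opening: -0.0
grip_force: 13.7
```

About 27 N total, i.e. roughly 7–10 N on the block. I'll back off straight, rise, travel to the clockwise side of the lever, and check the block on the way.

Call:
jog_arm:
  offset:
    - [0,-0.2,0]
    - [0,-0.3,0]
    - [0,-0.6,0]
    - [0,-0.9,0]
    - [0,0,0.7]
    - [0,0,1]
    - [0,0,1]
    - [0,0,1]
    - [0,0,1]
    - [0,0,0.7]
    - [0,0,0]
  turn: [0,0,0,0,0,0,0,0,0,0,0]
  gripper: [1,1,1,1,1,1,1,1,1,1,1]

```text
clock: 11.45
tcp_pos: [0.538, -0.04, 0.1594]
tool_rot: [2.234, 2.204, 0.006]
wrist_force: [0.7, -0.1, 0.2]
opening: -0.0
grip_force: 0.0
```

```bash
python3 - <<'E'
from h import *
im=get_image('top'); s=observe(); print(s['clock'],s['tcp_pos'].round(4),s['wrist_force'].round(2))
cv2.imwrite('pics/t6.png',cv2.resize(im[165:240,210:385],None,fx=4.5,fy=4.5,interpolation=cv2.INTER_CUBIC))
C=cam('top')
for n,z in (('pin',.068),('handle_push',.068)):
    for d in tip_of('top',n)[:3]: print(n,round(d['p'],2),np.round(d['centre']),ray(C,*d['centre'],z).round(4))
E
```

```text
11.5 [ 0.5369 -0.0405  0.1578] [-0.52 -0.6   0.24]
pin 0.87 [198. 314.] [0.5388 0.0865 0.068 ]
handle_push 0.87 [215. 291.] [0.4957 0.1463 0.068 ]
```

View pics/t6.png

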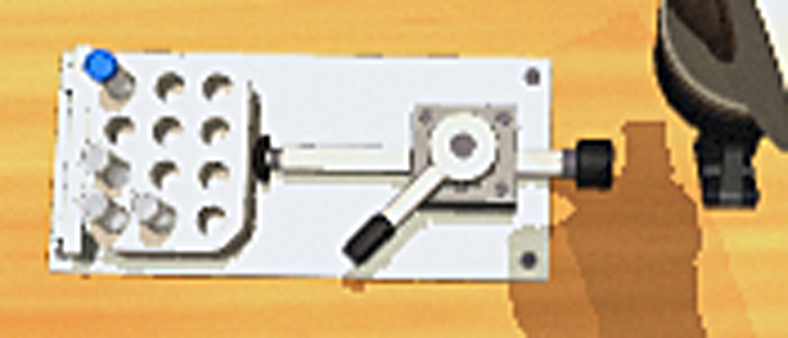

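The block sits against the fence, square, with the pad still on it at crop (260,158). The lever is still open with its grip at (370,240), or (0.496, 0.146) in the world. I'll go to the far (clockwise) side of the grip.

Call:
jog_arm:
  offset:
    - [-0.067,0.925,0]
    - [-0.067,0.925,0]
    - [-0.067,0.925,0]
    - [-0.067,0.925,0]
    - [-0.067,0.925,0]
    - [-0.067,0.925,0]
    - [-0.067,0.925,0]
    - [-0.067,0.925,0]
    - [-0.067,0.925,0]
    - [0,0,0]
  turn: [0,0,0,0,0,0,0,0,0,0]
  gripper: [1,1,1,1,1,1,1,1,1,1]

```text
clock: 12.6
tcp_pos: [0.5191, 0.1712, 0.1556]
tool_rot: [-2.229, -2.209, -0.001]
wrist_force: [0.2, -0.2, -0.2]
opening: -0.0002
grip_force: 0.0
```

Call:
jog_arm:
  offset:
    - [0,0,-1]
    - [0,0,-1]
    - [0,0,-0.8]
    - [0,0,-0.6]
    - [0,0,-0.5]
    - [0,0,0]
  turn: [0,0,0,0,0,0]
  gripper: [1,1,1,1,1,1]

```text
clock: 13.2
tcp_pos: [0.5197, 0.1661, 0.057]
tool_rot: [-2.237, -2.203, 0.004]
wrist_force: [-0.3, 0.2, 0.6]
opening: -0.0
grip_force: 0.0
```

```bash
python3 - <<'E'
import numpy as np
# finger centre path: contact offset 19 mm clockwise of handle line, radius 72 mm
p=np.array([.5395,.0895]); prev=None
for a in np.arange(.5,2.01,.1):
    t=np.radians(88.8)+.70+a-.0
    q=p+.072*np.array([np.cos(t),np.sin(t)])+.019*np.array([np.sin(t),-np.cos(t)])
    print(round(a,1),q.round(4),None if prev is None else ((q-prev)/.025).round(2)); prev=q
a=0;t=np.radians(88.8)+.70;print(p+.072*np.array([np.cos(t),np.sin(t)])+.019*np.array([np.sin(t),-np.cos(t)]))
E
```

```text
0.5 [0.4802 0.1346] None
0.6 [0.476  0.1284] [-0.17 -0.25]
0.7 [0.4724 0.1219] [-0.14 -0.26]
0.8 [0.4695 0.115 ] [-0.12 -0.27]
0.9 [0.4673 0.1079] [-0.09 -0.28]
1.0 [0.4659 0.1006] [-0.06 -0.29]
1.1 [0.4651 0.0932] [-0.03 -0.3 ]
1.2 [0.4651 0.0858] [ 0.  -0.3]
1.3 [0.4659 0.0784] [ 0.03 -0.3 ]
1.4 [0.4674 0.0711] [ 0.06 -0.29]
1.5 [0.4696 0.0639] [ 0.09 -0.28]
1.6 [0.4725 0.0571] [ 0.12 -0.27]
1.7 [0.476  0.0506] [ 0.14 -0.26]
1.8 [0.4802 0.0444] [ 0.17 -0.25]
1.9 [0.485  0.0387] [ 0.19 -0.23]
2.0 [0.4904 0.0335] [ 0.21 -0.21]
[0.50906492 0.15746106]
```

Call:
jog_arm:
  offset:
    - [-0.32,-0.25,0.1]
    - [-0.32,-0.25,0]
    - [-0.32,-0.25,0]
    - [-0.32,-0.25,0]
    - [-0.32,-0.25,0]
    - [-0.17,-0.25,0]
    - [-0.14,-0.26,0]
  turn: [0,0,0,0,0,0,0]
  gripper: [1,1,1,1,1,1,1]

```text
clock: 13.9
tcp_pos: [0.4761, 0.1246, 0.0632]
tool_rot: [2.236, 2.204, 0.013]
wrist_force: [6.6, 6.1, -2.2]
opening: -0.0002
grip_force: 3.9
```

Call:
jog_arm:
  offset:
    - [-0.12,-0.27,0]
    - [-0.09,-0.28,0]
    - [-0.06,-0.29,0]
    - [-0.03,-0.3,0]
  turn: [0,0,0,0]
  gripper: [1,1,1,1]

```text
clock: 14.3
tcp_pos: [0.469, 0.0982, 0.0635]
tool_rot: [2.234, 2.206, 0.017]
wrist_force: [4.3, 9.9, 1.8]
opening: -0.0
grip_force: 4.7
```

```bash
python3 - <<'E'
from h import *
get_image('top'); s=observe(); print(s['clock'],s['tcp_pos'].round(4),s['wrist_force'].round(2))
C=cam('top')
for n in ('pin','handle_push','tube_block','knob_end'):
    z=.03 if n=='knob_end' else .068
    for d in tip_of('top',n)[:2]: print(n,round(d['p'],2),np.round(d['centre']),ray(C,*d['centre'],z).round(4))
E
```

```text
14.35 [0.4685 0.0964 0.0633] [2.19 8.23 4.57]
tube_block 0.97 [197. 248.] [0.5463 0.2558 0.068 ]
knob_end 0.91 [181. 405.] [ 0.588  -0.1549  0.03  ]
```

The lever is following at 8–10 N. I'll continue over centre.

Call:
jog_arm:
  offset:
    - [0,-0.3,0]
    - [0.03,-0.3,0]
    - [0.06,-0.29,0]
    - [0.09,-0.28,0]
    - [0.12,-0.27,0]
    - [0.14,-0.26,0]
  turn: [0,0,0,0,0,0]
  gripper: [1,1,1,1,1,1]

```text
clock: 15.15
tcp_pos: [0.4761, 0.0516, 0.0618]
tool_rot: [2.237, 2.205, -0.0]
wrist_force: [-0.1, 0.1, -0.4]
opening: -0.0001
grip_force: 0.5
```

Call:
jog_arm:
  offset:
    - [0.17,-0.25,0]
    - [0.19,-0.23,0]
    - [0,0,0]
  turn: [0,0,0]
  gripper: [1,1,1]

```text
clock: 15.45
tcp_pos: [0.4834, 0.0408, 0.0609]
tool_rot: [-2.235, -2.202, 0.003]
wrist_force: [-6.3, 3.9, 5.6]
opening: -0.0003
grip_force: 4.0
```

The force dropped to zero when the lever went over centre. It then came back along the handle normal (7 N), so the lever is at its stop. I'll retreat and check.

Call:
jog_arm:
  offset:
    - [-0.4,0.25,0]
    - [-0.5,0.3,0]
    - [-0.3,0.2,0.4]
    - [0,0,1]
    - [0,0,1]
    - [0,0,1]
    - [0,0,1]
    - [-0.2,-1,0.5]
    - [-0.3,-1,0]
    - [-0.3,-1,0]
    - [-0.3,-1,0]
    - [-0.3,-1,0]
  turn: [0,0,0,0,0,0,0,0,0,0,0,0]
  gripper: [1,1,1,1,1,1,1,1,1,1,1,1]

```text
clock: 16.65
tcp_pos: [0.4199, -0.0671, 0.1844]
tool_rot: [2.236, 2.205, -0.001]
wrist_force: [0.7, -0.4, 0.1]
opening: -0.0001
grip_force: 0.0
```

Call:
jog_arm:
  offset:
    - [0,-1,0]
    - [0,-1,0]
    - [0,-1,0]
    - [0,-1,0]
    - [0,0,0]
  turn: [0,0,0,0,0]
  gripper: [1,1,1,1,1]

```text
clock: 17.15
tcp_pos: [0.4201, -0.1697, 0.1842]
tool_rot: [2.242, 2.198, -0.002]
wrist_force: [-0.7, 0.1, 0.2]
opening: 0.0001
grip_force: 0.0
```

```bash
python3 - <<'E'
from h import *
im=get_image('top'); s=observe(); print(s['clock'],s['tcp_pos'].round(4),s['wrist_force'].round(2))
a=cv2.resize(im[165:240,210:385],None,fx=4.5,fy=4.5,interpolation=cv2.INTER_CUBIC)
C=cam('top')
P=[ray(C,*tip_of('top',n)[0]['centre'],.068) for n in ('pin','handle_push') if tip_of('top',n)]
print(P)
if len(P)==2: d=P[1]-P[0]; print('cam',(np.arctan2(d[1],d[0])-np.radians(88.8)-.7)%(2*np.pi))
b=cv2.resize(get_image('side')[180:300,200:400],None,fx=2,fy=2); b=cv2.copyMakeBorder(b,0,0,0,a.shape[1]-b.shape[1],0)
cv2.imwrite('pics/t7.png',np.vstack([a,b]))
E
```

```text
17.2 [ 0.4203 -0.1676  0.1842] [ 0.46  0.01 -0.31]
[array([0.53787459, 0.09262823, 0.068     ]), array([0.50847358, 0.03580758, 0.068     ])]
cam 1.9850382353555531
```

View pics/t7.png

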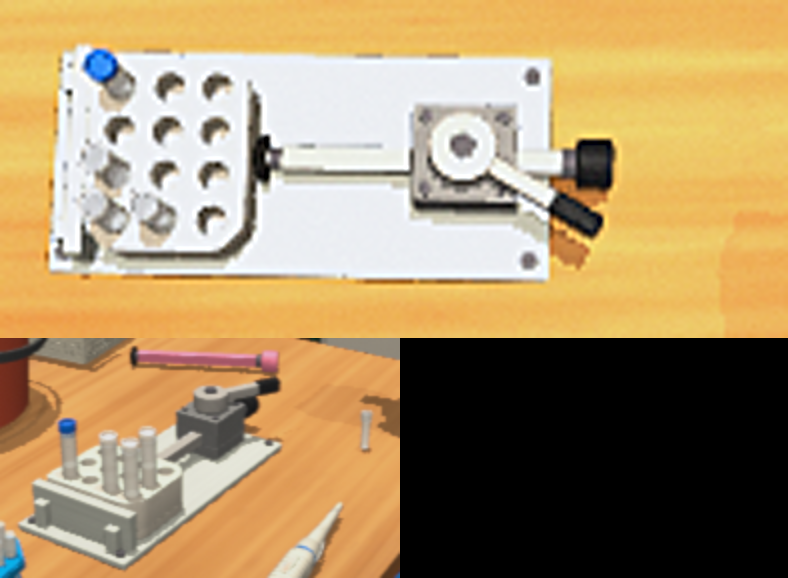

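The lever is closed: the grip is at crop (578,218) and the measured angle of about 1.95 rad matches the stop. The block is square on the fence with the pad on it at (260,158). The cryo tube is standing, and the arm is clear. I'm handing in.

```bash
python3 -c "
from bench import *
print(finish_job())"
```

```text
the job is handed in; nothing more can be done
None
```

I handed the job in at about 17 s: the block is square against the fence with an estimated squeeze of 7–10 N, the cam lever was then flipped to its closed stop, and the arm is clear; no verdict came back.

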